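# Heft the coin tins and hold up the heaviest

## Robot

A 6-joint arm with a two-finger parallel gripper is mounted at the origin on the work surface. World frame = base frame: x ahead of the robot, y to its left, z up, the work surface at z = 0. Lengths are in m, angles in rad, forces in N, time in s.
With the tool pointing down it reaches from about 0.35 to 0.975 m from the base axis. Payload 4.9 kg.
Tool frame: the origin (TCP) lies on the centre line of the jaws, within the pads' length; the fingertips stand 14 mm ahead of it and the grasp point (between the pads) lies 5 mm behind it; z points along the fingers, y is the line along which they close (so a half turn about z gives the same grasp; the last joint's range is limited). The gripper opens to 85 mm and grips with 20 to 120 N. Pads are 22 mm wide; open, the fingers measure 114 mm over their backs; the gripper's body (76 mm by 85 mm) begins 54 mm behind the grasp point. The pads swing forward as they close: fully open they stand 13 mm farther back than shut.
Start: joints at [1.113, 0.053, 1.613, -0, 1.476, -0.119], TCP at [0.208, 0.589, 0.245] pointing down, gripper open.
Joint ranges: [-3.01, 3.01], [-1.01, 2.22], [0.06, 2.58], [-1.02, 4.17], [0.09, 2.62], [-3.14, 3.14]. Speed limits (rad/s): [2.57, 2.57, 3.14, 3.14, 3.14, 3.14].

## Interface

Orientations are given as a unit quaternion [w, x, y, z].
In Python, from plant import * gives the robot as it stands.
- The arm moves only by the tool send_rows, never from a script. Its argument "steps" is a list of rows, each an object with "translation": the shift along the tool's x, y, z in cm, a list of three; "delta_rot": the turn, a rotation vector about the tool's x, y, z in rad, a list of three; "jaw": the finger opening in cm, from 0 to 8.54. In form: [{"translation": [dx, dy, dz], "delta_rot": [rx, ry, rz], "jaw": jaw}, ...]. A call has exactly 8 rows; each row is the pose to reach, as a shift and turn from the pose commanded when the call began, along the tool's axes at that moment; what a row does not reach only later rows make up. A row lasts 1/10 s, in which the tool goes at most 50 mm and 8.59 degrees, less where a joint would pass 70% of its speed; a pose out of reach is approached as far as the arm can. A call with a gripper value outside its range is refused whole. The fingers move at their own pace and stop on an object; the grip force is fixed at half the most. Time passes only in rows, so rows that repeat a pose let the fingers close, or fill a call up. It gives the time, the measured TCP pose, the force, the opening and the grip force at its end, in the units of the state.
- state(): the state, without advancing time (a new reading comes with each control period).
- grab_frame(name): name is "scene" or "top" or "wrist"; returns a dict with "pixels" (400x640x3 uint8, blue, green, red), "range_z" (400x640 float32, m along the optical axis (not along the pixel's ray), 0 where there is no reading), "fx", "fy", "cx", "cy" (pixels), "rvec" (rotation vector, rad) and "tvec" (3), from world to camera coordinates, as OpenCV has them. Camera axes: x right, y down, z forward; pixel columns grow to the right and rows downward; lengths in m; the calibration is good to about 2 mm. A picture is of the moment at which its call begins.
- job_done(): hands the job in; it is judged then, once.
The state is a dict: "time": time; "joint_pos": joint angles; "joint_vel": joint speeds; "joint_efforts": joint torques, N m; "tool_pos": TCP position; "tool_rot": TCP orientation; "contact_force": force on the tool from outside, world axes, zero at the start; "ft_torque": the same for the moment, N m; "gripper_width": opening from 0.0 (shut) to 1.0 (fully open); "grasp_force": force on a finger pad.
Only numpy, scipy, OpenCV 4.12 (cv2) and the standard library are available. Lean on these libraries where they do the work, as an engineer would, in place of code of your own. Each camera call takes 0.05 s, during which the arm holds its last target. There are 200 camera calls.

## Task

Small change is kept in three identical closed tins in the lidded wooden box on the hall console, and I want the heaviest one for the parking meter: take the loose lid off and lay it flat, knob up, on the bare console clear of the box. Then, from the robot's left to its right, lift each tin in turn until its bottom is clear above the box's rim, pause to feel its weight, and stand it back upright in its own compartment before lifting the next (the last one may stay in hand if it is the heaviest). Finish while still holding the heaviest tin in the gripper, upright and still, its bottom at least 15 cm above the console, with the other two standing in the box; set things down rather than dropping them, and leave the dish, jar and torch where they are.

Things in the scene. Friction and masses are not known exactly. Their poses are not given: they have to be found in the camera images.
- coin_box: Fixed open box of pale wood, 154 (its x) x 256 (its y) x 70 mm high, walls 7, floor 8 mm thick. Origin: centre of its underside, on the console (z = 0). Yaw within 0.25 rad of 0: its +y end is the robot's left. Two cross dividers, 4 mm thick, 20 mm high above the floor, at y = +40 and -40 mm, make three compartments in a row along y, one tin in each. Bare console on both sides.
- place_left (a point): Centre of the floor of the left compartment (box y = +80 mm), 8 mm above the console, axes as the box. The compartment is 140 mm long in the box's x, about 77 mm wide in y.
- place_middle (a point): Centre of the floor of the middle compartment (box y = 0 mm), 8 mm above the console, axes as the box. The compartment is 140 mm long in the box's x, about 77 mm wide in y.
- place_right (a point): Centre of the floor of the right compartment (box y = -80 mm), 8 mm above the console, axes as the box. The compartment is 140 mm long in the box's x, about 77 mm wide in y.
- lid_knob (a point): Middle of the lid's round steel knob, 39 mm above the lid's origin: a head 30 mm in diameter from 28 to 50 mm above the lid's origin, on a stem 16 mm in diameter from 16 to 28 mm.
- lid: Loose flat lid of pale wood, 0.35 kg, 158 (x) x 260 (y) x 10 mm, knob on top at its centre. Origin: centre of the underside of two 6 mm deep battens below it; 64 mm above the console when on the box (aligned with it, 3 mm play), 0 when laid on the console. Just lifts off. Free room for it, turned as it was: always 0.31 m to the side of the box's centre in world y, across the robot's midline y = 0.
- tin_a: One of three closed metal tins that look alike, 50 mm in diameter, 55 mm high. Origin: centre of its underside. Stands in a compartment (origin 8 mm above the console), within 6 mm of its centre, at first under the lid; which stands where changes. 0.12 to 0.49 kg; the heaviest is at least 100 g heavier than either other. The letter says nothing about weight.
- tin_b: One of three closed metal tins that look alike, 50 mm in diameter, 55 mm high. Origin: centre of its underside. Stands in a compartment (origin 8 mm above the console), within 6 mm of its centre, at first under the lid; which stands where changes. 0.12 to 0.49 kg; the heaviest is at least 100 g heavier than either other. The letter says nothing about weight.
- tin_c: One of three closed metal tins that look alike, 50 mm in diameter, 55 mm high. Origin: centre of its underside. Stands in a compartment (origin 8 mm above the console), within 6 mm of its centre, at first under the lid; which stands where changes. 0.12 to 0.49 kg; the heaviest is at least 100 g heavier than either other. The letter says nothing about weight.
- dish: White porcelain dish, 124 mm in diameter, 30 mm high; origin at the centre of its underside. Leave alone.
- jar: Glass jar with a metal screw lid, 80 mm in diameter, 110 mm high; origin at the centre of its underside. Leave alone.
- torch: Orange plastic torch lying down, about 155 mm long along its x, up to 44 mm thick; origin on the console below its middle. Leave alone.

How it is judged:
On the way, in this order (a step that is already met when the one before it is completed fails the run):
1. the lid lies flat on the console, knob up, let go and off the box (height (world z) of lid between -0.01 and 0.012 m and angle between lid's own z axis and vertical below 0.08 rad and contact force between lid and the fingers below 0.05 N and contact force between lid and coin_box below 0.1 N), for 0.2 s.
2. the left tin is held with its bottom above the box's rim while the other two stand in their compartments (((z of tin_a in the frame of coin_box above 0.075 m and contact force between the fingers and tin_a above 0.2 N and (z of tin_b in the frame of coin_box between -0.005 and 0.02 m and angle between tin_b's own z axis and vertical below 0.2 rad) and (z of tin_c in the frame of coin_box between -0.005 and 0.02 m and angle between tin_c's own z axis and vertical below 0.2 rad) and ((horizontal distance between tin_b and place_middle below 0.05 m and horizontal distance between tin_c and place_right below 0.05 m) or (horizontal distance between tin_c and place_middle below 0.05 m and horizontal distance between tin_b and place_right below 0.05 m))) or (z of tin_b in the frame of coin_box above 0.075 m and contact force between the fingers and tin_b above 0.2 N and (z of tin_a in the frame of coin_box between -0.005 and 0.02 m and angle between tin_a's own z axis and vertical below 0.2 rad) and (z of tin_c in the frame of coin_box between -0.005 and 0.02 m and angle between tin_c's own z axis and vertical below 0.2 rad) and ((horizontal distance between tin_a and place_middle below 0.05 m and horizontal distance between tin_c and place_right below 0.05 m) or (horizontal distance between tin_c and place_middle below 0.05 m and horizontal distance between tin_a and place_right below 0.05 m))) or (z of tin_c in the frame of coin_box above 0.075 m and contact force between the fingers and tin_c above 0.2 N and (z of tin_a in the frame of coin_box between -0.005 and 0.02 m and angle between tin_a's own z axis and vertical below 0.2 rad) and (z of tin_b in the frame of coin_box between -0.005 and 0.02 m and angle between tin_b's own z axis and vertical below 0.2 rad) and ((horizontal distance between tin_a and place_middle below 0.05 m and horizontal distance between tin_b and place_right below 0.05 m) or (horizontal distance between tin_b and place_middle below 0.05 m and horizontal distance between tin_a and place_right below 0.05 m))))), for 0.2 s.
3. the middle tin is held with its bottom above the box's rim while the other two stand in their compartments (((z of tin_a in the frame of coin_box above 0.075 m and contact force between the fingers and tin_a above 0.2 N and (z of tin_b in the frame of coin_box between -0.005 and 0.02 m and angle between tin_b's own z axis and vertical below 0.2 rad) and (z of tin_c in the frame of coin_box between -0.005 and 0.02 m and angle between tin_c's own z axis and vertical below 0.2 rad) and ((horizontal distance between tin_b and place_left below 0.05 m and horizontal distance between tin_c and place_right below 0.05 m) or (horizontal distance between tin_c and place_left below 0.05 m and horizontal distance between tin_b and place_right below 0.05 m))) or (z of tin_b in the frame of coin_box above 0.075 m and contact force between the fingers and tin_b above 0.2 N and (z of tin_a in the frame of coin_box between -0.005 and 0.02 m and angle between tin_a's own z axis and vertical below 0.2 rad) and (z of tin_c in the frame of coin_box between -0.005 and 0.02 m and angle between tin_c's own z axis and vertical below 0.2 rad) and ((horizontal distance between tin_a and place_left below 0.05 m and horizontal distance between tin_c and place_right below 0.05 m) or (horizontal distance between tin_c and place_left below 0.05 m and horizontal distance between tin_a and place_right below 0.05 m))) or (z of tin_c in the frame of coin_box above 0.075 m and contact force between the fingers and tin_c above 0.2 N and (z of tin_a in the frame of coin_box between -0.005 and 0.02 m and angle between tin_a's own z axis and vertical below 0.2 rad) and (z of tin_b in the frame of coin_box between -0.005 and 0.02 m and angle between tin_b's own z axis and vertical below 0.2 rad) and ((horizontal distance between tin_a and place_left below 0.05 m and horizontal distance between tin_b and place_right below 0.05 m) or (horizontal distance between tin_b and place_left below 0.05 m and horizontal distance between tin_a and place_right below 0.05 m))))), for 0.2 s.
4. the right tin is held with its bottom above the box's rim while the other two stand in their compartments (((z of tin_a in the frame of coin_box above 0.075 m and contact force between the fingers and tin_a above 0.2 N and (z of tin_b in the frame of coin_box between -0.005 and 0.02 m and angle between tin_b's own z axis and vertical below 0.2 rad) and (z of tin_c in the frame of coin_box between -0.005 and 0.02 m and angle between tin_c's own z axis and vertical below 0.2 rad) and ((horizontal distance between tin_b and place_left below 0.05 m and horizontal distance between tin_c and place_middle below 0.05 m) or (horizontal distance between tin_c and place_left below 0.05 m and horizontal distance between tin_b and place_middle below 0.05 m))) or (z of tin_b in the frame of coin_box above 0.075 m and contact force between the fingers and tin_b above 0.2 N and (z of tin_a in the frame of coin_box between -0.005 and 0.02 m and angle between tin_a's own z axis and vertical below 0.2 rad) and (z of tin_c in the frame of coin_box between -0.005 and 0.02 m and angle between tin_c's own z axis and vertical below 0.2 rad) and ((horizontal distance between tin_a and place_left below 0.05 m and horizontal distance between tin_c and place_middle below 0.05 m) or (horizontal distance between tin_c and place_left below 0.05 m and horizontal distance between tin_a and place_middle below 0.05 m))) or (z of tin_c in the frame of coin_box above 0.075 m and contact force between the fingers and tin_c above 0.2 N and (z of tin_a in the frame of coin_box between -0.005 and 0.02 m and angle between tin_a's own z axis and vertical below 0.2 rad) and (z of tin_b in the frame of coin_box between -0.005 and 0.02 m and angle between tin_b's own z axis and vertical below 0.2 rad) and ((horizontal distance between tin_a and place_left below 0.05 m and horizontal distance between tin_b and place_middle below 0.05 m) or (horizontal distance between tin_b and place_left below 0.05 m and horizontal distance between tin_a and place_middle below 0.05 m))))), for 0.2 s.
At the end, for the whole second after the job is handed in: The heaviest tin is held by the fingers alone, upright within 0.25 rad, still, its underside over 0.15 m above the console; the other two stand upright in the box; the lid lies flat on the console, knob up, touching neither box nor gripper (all of step 1 and ((height (world z) of tin_a above 0.15 m and angle between tin_a's own z axis and vertical below 0.25 rad and linear speed of tin_a below 0.03 m/s and contact force between the fingers and tin_a above 0.5 N and contact force between tin_a and coin_box below 0.1 N and contact force between tin_a and lid below 0.1 N and contact force between tin_a and tin_b below 0.1 N and contact force between tin_a and tin_c below 0.1 N and contact force between tin_a and dish below 0.1 N and contact force between tin_a and jar below 0.1 N and contact force between tin_a and torch below 0.1 N and ((z of tin_b in the frame of coin_box between -0.005 and 0.02 m and angle between tin_b's own z axis and vertical below 0.2 rad) and linear speed of tin_b below 0.02 m/s and contact force between coin_box and tin_b below 3 N and x of tin_b in the frame of coin_box between -0.07 and 0.07 m and y of tin_b in the frame of coin_box between -0.121 and 0.121 m) and ((z of tin_c in the frame of coin_box between -0.005 and 0.02 m and angle between tin_c's own z axis and vertical below 0.2 rad) and linear speed of tin_c below 0.02 m/s and contact force between coin_box and tin_c below 3 N and x of tin_c in the frame of coin_box between -0.07 and 0.07 m and y of tin_c in the frame of coin_box between -0.121 and 0.121 m)) or (height (world z) of tin_b above 0.15 m and angle between tin_b's own z axis and vertical below 0.25 rad and linear speed of tin_b below 0.03 m/s and contact force between the fingers and tin_b above 0.5 N and contact force between tin_b and coin_box below 0.1 N and contact force between tin_b and lid below 0.1 N and contact force between tin_b and tin_a below 0.1 N and contact force between tin_b and tin_c below 0.1 N and contact force between tin_b and dish below 0.1 N and contact force between tin_b and jar below 0.1 N and contact force between tin_b and torch below 0.1 N and ((z of tin_a in the frame of coin_box between -0.005 and 0.02 m and angle between tin_a's own z axis and vertical below 0.2 rad) and linear speed of tin_a below 0.02 m/s and contact force between coin_box and tin_a below 3 N and x of tin_a in the frame of coin_box between -0.07 and 0.07 m and y of tin_a in the frame of coin_box between -0.121 and 0.121 m) and ((z of tin_c in the frame of coin_box between -0.005 and 0.02 m and angle between tin_c's own z axis and vertical below 0.2 rad) and linear speed of tin_c below 0.02 m/s and contact force between coin_box and tin_c below 3 N and x of tin_c in the frame of coin_box between -0.07 and 0.07 m and y of tin_c in the frame of coin_box between -0.121 and 0.121 m)) or (height (world z) of tin_c above 0.15 m and angle between tin_c's own z axis and vertical below 0.25 rad and linear speed of tin_c below 0.03 m/s and contact force between the fingers and tin_c above 0.5 N and contact force between tin_c and coin_box below 0.1 N and contact force between tin_c and lid below 0.1 N and contact force between tin_c and tin_a below 0.1 N and contact force between tin_c and tin_b below 0.1 N and contact force between tin_c and dish below 0.1 N and contact force between tin_c and jar below 0.1 N and contact force between tin_c and torch below 0.1 N and ((z of tin_a in the frame of coin_box between -0.005 and 0.02 m and angle between tin_a's own z axis and vertical below 0.2 rad) and linear speed of tin_a below 0.02 m/s and contact force between coin_box and tin_a below 3 N and x of tin_a in the frame of coin_box between -0.07 and 0.07 m and y of tin_a in the frame of coin_box between -0.121 and 0.121 m) and ((z of tin_b in the frame of coin_box between -0.005 and 0.02 m and angle between tin_b's own z axis and vertical below 0.2 rad) and linear speed of tin_b below 0.02 m/s and contact force between coin_box and tin_b below 3 N and x of tin_b in the frame of coin_box between -0.07 and 0.07 m and y of tin_b in the frame of coin_box between -0.121 and 0.121 m))) and linear speed of lid below 0.02 m/s); the arm keeps its last pose, push and grip.
It fails at once if the lid is dropped (falls free between 20 and 55 mm above the console) (height (world z) of lid between 0.02 and 0.055 m and contact force between lid and anything else below 0.01 N).
It fails at once if a tin is dropped (falls free, its bottom 30 to 70 mm above the console) ((height (world z) of tin_a between 0.03 and 0.07 m and contact force between tin_a and anything else below 0.01 N) or (height (world z) of tin_b between 0.03 and 0.07 m and contact force between tin_b and anything else below 0.01 N) or (height (world z) of tin_c between 0.03 and 0.07 m and contact force between tin_c and anything else below 0.01 N)).
It fails at once if the dish, jar or torch is moved by more than 25 mm (distance of any of dish, jar, torch from where it was at the start of the episode above 0.025 m).
It fails at once if the jar is tipped (angle between jar's own z axis and vertical above 0.3 rad).
It also fails if it takes over 72 s, if anything falls off the work surface, if the arm or the gripper's body presses on something with over 40 N, if the wrist force passes 120 N, or if a joint passes its speed limit or range.

## Working session

There is one attempt and no reset: what is moved stays moved. The work goes in short steps, Python scripts to look and compute and a tool call to move; the robot and the scene stay as the last step left them, time stands still between calls to the robot, and variables do not carry over. Pictures are saved under pics/ and viewed, at most 10 in all, crops included, and the job is handed in when it is done.

Besides the shell and the picture viewer there is one more tool, called after "Request:" as a command line: name --argument value ..., lists and objects as JSON in quotes. send_rows: Moves the arm, as the interface text tells. Its arguments: {"type":"object","properties":{"steps":{"type":"array","items":{"type":"object","properties":{"translation":{"type":"array","items":{"type":"number"}},"delta_rot":{"type":"array","items":{"type":"number"}},"jaw":{"type":"number"}}}}},"required":["steps"]}

```bash
mkdir -p pics; cat > h.py <<'E'
from plant import *
import numpy as np, cv2
from scipy.spatial.transform import Rotation as R
def cam(n):
    f=grab_frame(n); f['R']=cv2.Rodrigues(np.array(f['rvec'],float))[0]; f['t']=np.array(f['tvec'],float).ravel(); return f
def cloud(f):
    v,u=np.mgrid[:400,:640]; z=f['range_z']
    p=np.stack([(u-f['cx'])/f['fx']*z,(v-f['cy'])/f['fy']*z,z],-1)
    return (p-f['t'])@f['R']
def tool():
    s=state(); q=s['tool_rot']; return s,np.array(s['tool_pos']),R.from_quat([q[1],q[2],q[3],q[0]])
E
python3 - <<'E'
from h import *
s,p,r=tool(); print(s['time'],p,r.as_matrix().round(3).tolist(),s['contact_force'],s['gripper_width'])
f=cam('top'); cv2.imwrite('pics/top0.png',f['pixels'])
P=cloud(f); print('cam',-f['R'].T@f['t'])
z=P[...,2]; ok=f['range_z']>0
m=((abs(z-0.08)<0.006)&ok).astype(np.uint8)
n,l,st,c=cv2.connectedComponentsWithStats(m)
for i in range(1,n):
    if st[i,4]>300:
        q=P[l==i]; rect=cv2.minAreaRect((q[:,:2]*1000).astype(np.float32)); print(st[i],rect,np.median(q,0))
m=((z>0.1)&(z<.125)&ok).astype(np.uint8)
n,l,st,c=cv2.connectedComponentsWithStats(m)
for i in range(1,n):
    if st[i,4]>20: q=P[l==i]; print('hi',st[i],np.median(q,0),cv2.minEnclosingCircle((q[:,:2]*1000).astype(np.float32)))
E
```

```text
0.0 [0.20744235 0.5889215  0.24405989] [[-0.943, 0.332, -0.001], [0.332, 0.943, -0.002], [0.0, -0.002, -1.0]] [-0.06441787 -0.00438409  0.03851454] 1.0017120673460342
cam [0.40253695 0.01685302 0.99390462]
[  264   221   134    86 10326] ((478.19451904296875, 12.16925048828125), (158.36749267578125, 260.3760681152344), 5.991976261138916) [0.47483532 0.01240436 0.07939934]
hi [430 120  35  34 905] [ 0.74539279 -0.21078918  0.10919533] ((746.9872436523438, -211.93203735351562), 35.229034423828125)
hi [322 254  16  16 196] [0.4777481  0.01218205 0.11310327] ((478.0256652832031, 12.034402847290039), 14.994298934936523)
```

View pics/top0.png

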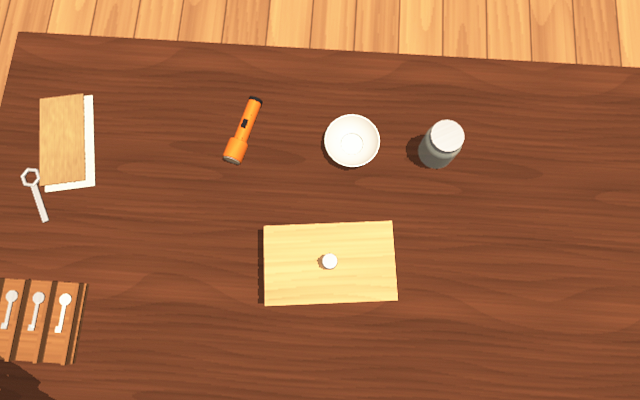

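The view shows the lid at about (330,262) px with its knob at (330,261). The dish, jar and torch stand beyond it, clear of the free area on the right. The box is at (0.478, 0.012) with a yaw of about 0.105, and the sizes agree with those given.

```bash
cat >> h.py <<'E'
YAW=0.1046
def goto(x,y,z,yaw=YAW):
    s,p,r=tool(); c,n=np.cos(yaw),np.sin(yaw)
    T=R.from_matrix(np.array([[-n,c,0],[c,n,0],[0,0,-1]]))
    print('t',round(s['time'],2),'pos',p.round(4),'cm',(r.inv().apply(np.array([x,y,z])-p)*100).round(2),'rv',(r.inv()*T).as_rotvec().round(4),'F',np.round(s['contact_force'],2),'w',round(s['gripper_width'],3),'g',s['grasp_force'])
E
python3 -c "
from h import *
goto(.478,.012,.18)"
```

```text
t 0.05 pos [0.2074 0.589  0.2441] cm [-44.69 -45.41   6.49] rv [-1.9000e-03  9.0000e-04  1.1274e+00] F [ 0.06 -0.48  0.05] w 0.996 g 0.0
```

Request:
send_rows --steps '[{"translation":[-3.4,-3.5,0.5],"delta_rot":[0,0,0.141],"jaw":8},{"translation":[-6.8,-7,1],"delta_rot":[0,0,0.282],"jaw":8},{"translation":[-10.2,-10.4,1.5],"delta_rot":[0,0,0.423],"jaw":7},{"translation":[-13.6,-13.9,2],"delta_rot":[0,0,0.564],"jaw":6},{"translation":[-17,-17.3,2.5],"delta_rot":[0,0,0.705],"jaw":6},{"translation":[-20.4,-20.8,3],"delta_rot":[0,0,0.846],"jaw":6},{"translation":[-23.8,-24.2,3.5],"delta_rot":[0,0,0.987],"jaw":6},{"translation":[-27.2,-27.7,4],"delta_rot":[-0.002,0.001,1.127],"jaw":6}]'

```text
time: 0.85
tool_pos: [0.3722, 0.236, 0.2046]
tool_rot: [-0.0, 0.671, 0.741, 0.001]
contact_force: [0.4, -0.3, -0.3]
gripper_width: 0.697
grasp_force: 0.0
```

```bash
python3 -c "
from h import *
goto(.478,.012,.18)"
```

```text
t 0.85 pos [0.3722 0.236  0.2046] cm [-23.34   8.29   2.42] rv [ 0.0008 -0.0017 -0.0048] F [ 0.41 -0.33 -0.27] w 0.697 g 0.0
```

Request:
send_rows --steps '[{"translation":[-4,1.4,0.4],"delta_rot":[0,0,0],"jaw":6},{"translation":[-8,2.9,0.8],"delta_rot":[0,0,0],"jaw":6},{"translation":[-12,4.3,1.2],"delta_rot":[0,0,0],"jaw":6},{"translation":[-16,5.7,1.6],"delta_rot":[0,0,0],"jaw":6},{"translation":[-20,7.1,2],"delta_rot":[0,0,0],"jaw":6},{"translation":[-23.2,8.3,2.4],"delta_rot":[0,0,0],"jaw":6},{"translation":[-23.2,8.3,2.4],"delta_rot":[0,0,0],"jaw":6},{"translation":[-23.2,8.3,2.4],"delta_rot":[0,0,0],"jaw":6}]'

```text
time: 1.65
tool_pos: [0.4786, 0.0156, 0.1802]
tool_rot: [-0.001, 0.67, 0.743, 0.001]
contact_force: [-0.7, 1.8, -0.2]
gripper_width: 0.705
grasp_force: 0.0
```

```bash
python3 -c "
from h import *
goto(.478,.012,.101)"
```

```text
t 1.65 pos [0.4786 0.0156 0.1802] cm [-0.37 -0.09  7.92] rv [-0.0007 -0.0027 -0.0012] F [-0.69  1.81 -0.23] w 0.705 g 0.0
```

Request:
send_rows --steps '[{"translation":[-0.3,0,2],"delta_rot":[0,0,0],"jaw":6},{"translation":[-0.3,0,4],"delta_rot":[0,0,0],"jaw":6},{"translation":[-0.3,0,6],"delta_rot":[0,0,0],"jaw":6},{"translation":[-0.3,0,7.3],"delta_rot":[0,0,0],"jaw":6},{"translation":[-0.3,0,7.9],"delta_rot":[0,0,0],"jaw":6},{"translation":[-0.3,0,7.9],"delta_rot":[0,0,0],"jaw":6},{"translation":[-0.3,0,7.9],"delta_rot":[0,0,0],"jaw":2},{"translation":[-0.3,0,7.9],"delta_rot":[0,0,0],"jaw":2}]'

```text
time: 2.45
tool_pos: [0.4803, 0.013, 0.1032]
tool_rot: [0.001, 0.669, 0.743, 0.002]
contact_force: [-0.8, -0.8, -0.1]
gripper_width: 0.373
grasp_force: 0.0
```

Request:
send_rows --steps '[{"translation":[0,0,0],"delta_rot":[0,0,0],"jaw":2},{"translation":[0,0,0],"delta_rot":[0,0,0],"jaw":2},{"translation":[0,0,0],"delta_rot":[0,0,0],"jaw":2},{"translation":[0,0,0],"delta_rot":[0,0,0],"jaw":2},{"translation":[0,0,-1],"delta_rot":[0,0,0],"jaw":2},{"translation":[0,0,-2],"delta_rot":[0,0,0],"jaw":2},{"translation":[0,0,-2],"delta_rot":[0,0,0],"jaw":2},{"translation":[0,0,-2],"delta_rot":[0,0,0],"jaw":2}]'

```text
time: 3.25
tool_pos: [0.4792, 0.0129, 0.1219]
tool_rot: [-0.0, 0.669, 0.743, 0.001]
contact_force: [-0.2, 1.0, -3.2]
gripper_width: 0.325
grasp_force: 60.2
```

```bash
python3 - <<'E'
from h import *
goto(.478,.012,.18)
f=cam('top');P=cloud(f);z=P[...,2]
m=((f['range_z']>0)&(abs(P[...,0]-.478)<.12)&(abs(P[...,1]-.012)<.16)&(z>.07)&(z<.13)&(f['pixels'][...,2].astype(int)>f['pixels'][...,0]+40))
A=np.c_[P[m][:,:2]-[.478,.012],np.ones(m.sum())]; print(np.linalg.lstsq(A,z[m],rcond=None)[0],cv2.minAreaRect((P[m][:,:2]*1000).astype(np.float32)))
E
```

```text
t 3.25 pos [0.4792 0.0129 0.1219] cm [-0.07 -0.12 -5.81] rv [ 0.0008 -0.0018  0.0003] F [-0.2   1.03 -3.24] w 0.325 g 60.20203471183777
[-0.00396559 -0.00053441  0.0978278 ] ((476.50714111328125, 11.921844482421875), (157.9469757080078, 259.92645263671875), 6.056471824645996)
```

Request:
send_rows --steps '[{"translation":[0,0,-2],"delta_rot":[0,0,0],"jaw":2},{"translation":[-2,-0.2,-3.5],"delta_rot":[0,0,0],"jaw":2},{"translation":[-5.5,-0.6,-4],"delta_rot":[0,0,0],"jaw":2},{"translation":[-9.5,-1,-4],"delta_rot":[0,0,0],"jaw":2},{"translation":[-13.5,-1.4,-4],"delta_rot":[0,0,0],"jaw":2},{"translation":[-17.5,-1.8,-4],"delta_rot":[0,0,0],"jaw":2},{"translation":[-21.5,-2.3,-4],"delta_rot":[0,0,0],"jaw":2},{"translation":[-25.5,-2.7,-4],"delta_rot":[0,0,0],"jaw":2}]'

```text
time: 4.1
tool_pos: [0.4785, -0.2449, 0.1606]
tool_rot: [-0.001, 0.669, 0.743, 0.001]
contact_force: [0.6, -0.5, -4.3]
gripper_width: 0.328
grasp_force: 60.2
```

Request:
send_rows --steps '[{"translation":[-3,-0.3,0],"delta_rot":[0,0,0],"jaw":2},{"translation":[-5.3,-0.6,0],"delta_rot":[0,0,0],"jaw":2},{"translation":[-5.3,-0.6,2],"delta_rot":[0,0,0],"jaw":2},{"translation":[-5.3,-0.6,4],"delta_rot":[0,0,0],"jaw":2},{"translation":[-5.3,-0.6,6],"delta_rot":[0,0,0],"jaw":2},{"translation":[-5.3,-0.6,8],"delta_rot":[0,0,0],"jaw":2},{"translation":[-5.3,-0.6,8.5],"delta_rot":[0,0,0],"jaw":2},{"translation":[-5.3,-0.6,8.5],"delta_rot":[0,0,0],"jaw":2}]'

```text
time: 4.9
tool_pos: [0.4779, -0.2959, 0.0748]
tool_rot: [-0.002, 0.669, 0.743, 0.001]
contact_force: [0.8, 0.3, -3.2]
gripper_width: 0.331
grasp_force: 60.2
```

```bash
python3 - <<'E'
from h import *
goto(.478,-.298,.041)
f=cam('top');P=cloud(f);z=P[...,2]
m=((f['range_z']>0)&(abs(P[...,0]-.478)<.12)&(abs(P[...,1]+.298)<.17)&(z>.015)&(z<.12)&(f['pixels'][...,2].astype(int)>f['pixels'][...,0]+50)&(f['pixels'][...,2]>150))
A=np.c_[P[m][:,:2]-[.478,-.298],np.ones(m.sum())]; print(np.linalg.lstsq(A,z[m],rcond=None)[0],cv2.minAreaRect((P[m][:,:2]*1000).astype(np.float32)))
E
```

```text
t 4.9 pos [ 0.4779 -0.2959  0.0748] cm [-0.22 -0.01  3.38] rv [-0.0014 -0.0043  0.0004] F [ 0.81  0.34 -3.22] w 0.331 g 60.1541805267334
[-0.00519414  0.00098785  0.05097277] ((475.1375732421875, -295.7408447265625), (158.04806518554688, 258.8699645996094), 5.8336334228515625)
```

Request:
send_rows --steps '[{"translation":[0,0,1],"delta_rot":[0,0,0],"jaw":2},{"translation":[0,0,2],"delta_rot":[0,0,0],"jaw":2},{"translation":[0,0,2.7],"delta_rot":[0,0,0],"jaw":2},{"translation":[0,0,3.1],"delta_rot":[0,0,0],"jaw":2},{"translation":[0,0,3.3],"delta_rot":[0,0,0],"jaw":2},{"translation":[0,0,3.4],"delta_rot":[0,0,0],"jaw":2},{"translation":[0,0,3.4],"delta_rot":[0,0,0],"jaw":2},{"translation":[0,0,3.4],"delta_rot":[0,0,0],"jaw":2}]'

```text
time: 5.75
tool_pos: [0.4792, -0.2968, 0.0427]
tool_rot: [0.0, 0.669, 0.743, 0.001]
contact_force: [0.0, -0.2, -3.2]
gripper_width: 0.33
grasp_force: 60.2
```

```bash
python3 - <<'E'
from h import *
goto(.478,-.298,.041)
f=cam('top');P=cloud(f);z=P[...,2]
m=((f['range_z']>0)&(abs(P[...,0]-.478)<.12)&(abs(P[...,1]+.298)<.17)&(z>.01)&(z<.12)&(f['pixels'][...,2].astype(int)>f['pixels'][...,0]+50)&(f['pixels'][...,2]>150))
A=np.c_[P[m][:,:2]-[.478,-.298],np.ones(m.sum())]; print(np.linalg.lstsq(A,z[m],rcond=None)[0])
B=(abs(P[...,1]+.298)<.28)&(abs(P[...,0]-.478)<.2)&(z<.004)&(f['range_z']>0);print('console',np.median(z[B]))
E
```

```text
t 5.75 pos [ 0.4792 -0.2968  0.0427] cm [-0.1  -0.13  0.17] rv [ 0.0015 -0.0013  0.0004] F [ 0.04 -0.24 -3.21] w 0.33 g 60.17148971557617
[-0.00319708 -0.00134456  0.01889629]
console -0.00034702488542360377
```

Request:
send_rows --steps '[{"translation":[0,0,0.1],"delta_rot":[0,0,0],"jaw":2},{"translation":[0,0,0.2],"delta_rot":[0,0,0],"jaw":2},{"translation":[0,0,0.3],"delta_rot":[0,0,0],"jaw":2},{"translation":[0,0,0.35],"delta_rot":[0,0,0],"jaw":2},{"translation":[0,0,0.35],"delta_rot":[0,0,0],"jaw":2},{"translation":[0,0,0.35],"delta_rot":[0,0,0],"jaw":2},{"translation":[0,0,0.35],"delta_rot":[0,0,0],"jaw":2},{"translation":[0,0,0.35],"delta_rot":[0,0,0],"jaw":2}]'

```text
time: 6.6
tool_pos: [0.479, -0.2967, 0.0395]
tool_rot: [-0.0, 0.669, 0.743, 0.001]
contact_force: [-4.3, 2.3, 5.9]
gripper_width: 0.326
grasp_force: 61.0
```

Request:
send_rows --steps '[{"translation":[0,0,0],"delta_rot":[0,0,0],"jaw":6},{"translation":[0,0,0],"delta_rot":[0,0,0],"jaw":6},{"translation":[0,0,0],"delta_rot":[0,0,0],"jaw":6},{"translation":[0,0,-2],"delta_rot":[0,0,0],"jaw":6},{"translation":[0,0,-5],"delta_rot":[0,0,0],"jaw":6},{"translation":[0,0,-9],"delta_rot":[0,0,0],"jaw":8},{"translation":[0,0,-12],"delta_rot":[0,0,0],"jaw":8.5},{"translation":[0,0,-12],"delta_rot":[0,0,0],"jaw":8.5}]'

```text
time: 7.4
tool_pos: [0.4817, -0.2992, 0.1651]
tool_rot: [0.005, 0.669, 0.743, 0.001]
contact_force: [0.2, -1.0, 1.2]
gripper_width: 0.995
grasp_force: 0.0
```

```bash
cat > tins.py <<'E'
from h import *
f=cam('top');P=cloud(f);z=P[...,2];ok=f['range_z']>0
cv2.imwrite('pics/%s.png'%__import__('sys').argv[1],cv2.resize(f['pixels'][150:350,200:520],None,fx=2.4,fy=2.4))
m=ok&(abs(P[...,0]-.478)<.12)&(abs(P[...,1]+.298)<.17)&(z>.01)&(z<.03)
A=np.c_[P[m][:,:2]-[.478,-.298],np.ones(m.sum())]; print('lid',np.linalg.lstsq(A,z[m],rcond=None)[0])
c,s=np.cos(YAW),np.sin(YAW); d=P[...,:2]-[.478,.012]; bx=d@[c,s]; by=d@[-s,c]
m=ok&(z>.055)&(z<.0665)&(abs(bx)<.066)&(abs(by)<.118)
n,l,st,_=cv2.connectedComponentsWithStats(m.astype(np.uint8),connectivity=4)
for i in range(1,n):
    if st[i,4]>150:
        k=l==i; print('tin n',st[i,4],'box xy',(cv2.minEnclosingCircle((np.c_[bx[k],by[k]]*1000).astype(np.float32))),'mean',bx[k].mean(),by[k].mean(),'z',np.median(z[k]))
m=ok&(abs(z-.07)<.004)&(abs(bx)<.09)&(abs(by)<.14)&((abs(bx)>.067)|(abs(by)>.119))
print('box',cv2.minAreaRect((P[m][:,:2]*1000).astype(np.float32)),np.median(z[m]))
E
python3 tins.py t1; python3 -c "
from h import *
goto(.4697,.0916,.16)"
```

```text
lid [-0.00112213 -0.00142616  0.01571862]
tin n 474 box xy ((1.3058216571807861, -75.90971374511719), 25.078521728515625) mean 0.0011027722709397328 -0.07574107122260497 z 0.06287225393501189
tin n 476 box xy ((-0.5266945362091064, -0.7747097611427307), 25.045612335205078) mean -0.0010191257114470136 -0.0005592030003593133 z 0.06278105319913198
tin n 482 box xy ((-1.1417278051376343, 82.75582122802734), 24.892459869384766) mean -0.0014560904615449266 0.08230654551778581 z 0.06278917413552204
box ((478.90350341796875, 12.764152526855469), (154.06422424316406, 256.2220458984375), 5.986512184143066) 0.06934390955472564
t 7.45 pos [ 0.4805 -0.2982  0.1621] cm [38.88  3.01  0.12] rv [0.0058 0.0029 0.0004] F [-0.07 -0.41  0.03] w 1.0 g 0.0
```

View pics/t1.png

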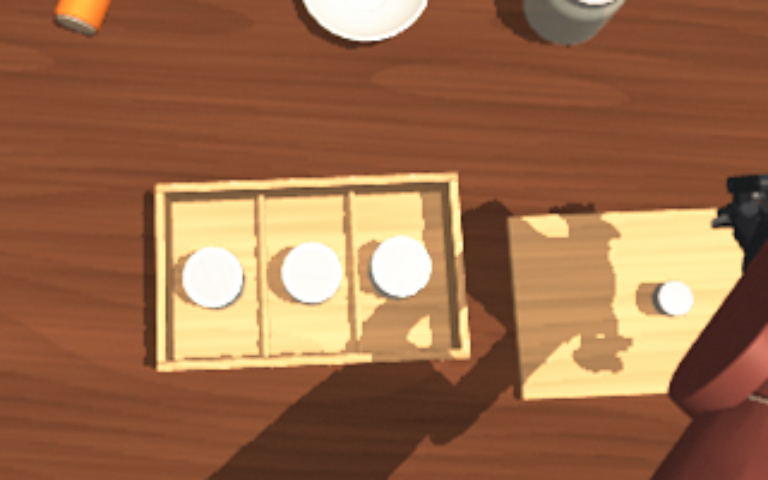

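Request:
send_rows --steps '[{"translation":[3.5,0.3,0],"delta_rot":[0,0,0],"jaw":8.5},{"translation":[8,0.6,0],"delta_rot":[0,0,0],"jaw":8.5},{"translation":[12.7,0.9,0],"delta_rot":[0,0,0],"jaw":8.5},{"translation":[17.4,1.3,0],"delta_rot":[0,0,0],"jaw":8.5},{"translation":[22.1,1.6,0],"delta_rot":[0,0,0],"jaw":8.5},{"translation":[26.8,2,0],"delta_rot":[0,0,0],"jaw":8.5},{"translation":[31.5,2.3,0],"delta_rot":[0,0,0],"jaw":8.5},{"translation":[36,2.7,0],"delta_rot":[0,0,0],"jaw":8.5}]'

```text
time: 8.25
tool_pos: [0.4666, 0.0659, 0.1578]
tool_rot: [-0.001, 0.669, 0.743, 0.0]
contact_force: [1.1, -0.2, 0.4]
gripper_width: 0.994
grasp_force: 0.0
```

Request:
send_rows --steps '[{"translation":[2.5,0.2,0],"delta_rot":[0,0,0],"jaw":8.5},{"translation":[3.1,0.2,0],"delta_rot":[0,0,0],"jaw":8.5},{"translation":[3.1,0.2,2],"delta_rot":[0,0,0],"jaw":8.5},{"translation":[3.1,0.2,4],"delta_rot":[0,0,0],"jaw":8.5},{"translation":[3.1,0.2,5],"delta_rot":[0,0,0],"jaw":8.5},{"translation":[3.1,0.2,5],"delta_rot":[0,0,0],"jaw":8.5},{"translation":[3.1,0.2,5],"delta_rot":[0,0,0],"jaw":8.5},{"translation":[3.1,0.2,5],"delta_rot":[0,0,0],"jaw":8.5}]'

```text
time: 9.05
tool_pos: [0.4676, 0.0948, 0.1107]
tool_rot: [0.0, 0.669, 0.743, 0.002]
contact_force: [-1.4, 0.5, -0.2]
gripper_width: 0.997
grasp_force: 0.0
```

```bash
python3 -c "
from h import *
goto(.4682,.094,.037)"
```

```text
t 9.05 pos [0.4676 0.0948 0.1107] cm [-0.1   0.03  7.36] rv [ 0.0029 -0.0016 -0.0001] F [-1.43  0.49 -0.19] w 0.997 g 0.0
```

Request:
send_rows --steps '[{"translation":[-0.1,0,2.5],"delta_rot":[0,0,0],"jaw":8.5},{"translation":[-0.1,0,5],"delta_rot":[0,0,0],"jaw":8.5},{"translation":[-0.1,0,6.7],"delta_rot":[0,0,0],"jaw":8.5},{"translation":[-0.1,0,7.3],"delta_rot":[0,0,0],"jaw":8.5},{"translation":[-0.1,0,7.3],"delta_rot":[0,0,0],"jaw":8.5},{"translation":[-0.1,0,7.3],"delta_rot":[0,0,0],"jaw":4},{"translation":[-0.1,0,7.3],"delta_rot":[0,0,0],"jaw":4},{"translation":[-0.1,0,7.3],"delta_rot":[0,0,0],"jaw":4}]'

```text
time: 9.85
tool_pos: [0.4688, 0.0943, 0.0386]
tool_rot: [0.001, 0.669, 0.743, 0.002]
contact_force: [-0.4, 0.5, 2.8]
gripper_width: 0.577
grasp_force: 62.0
```

Request:
send_rows --steps '[{"translation":[0,0,0],"delta_rot":[0,0,0],"jaw":4},{"translation":[0,0,0],"delta_rot":[0,0,0],"jaw":4},{"translation":[0,0,-2],"delta_rot":[0,0,0],"jaw":4},{"translation":[0,0,-5],"delta_rot":[0,0,0],"jaw":4},{"translation":[0,0,-8],"delta_rot":[0,0,0],"jaw":4},{"translation":[0,0,-9],"delta_rot":[0,0,0],"jaw":4},{"translation":[0,0,-9],"delta_rot":[0,0,0],"jaw":4},{"translation":[0,0,-9],"delta_rot":[0,0,0],"jaw":4}]'

```text
time: 10.65
tool_pos: [0.4658, 0.094, 0.1249]
tool_rot: [-0.001, 0.669, 0.743, 0.0]
contact_force: [0.1, -0.7, -3.0]
gripper_width: 0.57
grasp_force: 62.6
```

Request:
send_rows --steps '[{"translation":[0,0,0],"delta_rot":[0,0,0],"jaw":4},{"translation":[0,0,0],"delta_rot":[0,0,0],"jaw":4},{"translation":[0,0,0],"delta_rot":[0,0,0],"jaw":4},{"translation":[0,0,0],"delta_rot":[0,0,0],"jaw":4},{"translation":[0,0,0],"delta_rot":[0,0,0],"jaw":4},{"translation":[0,0,0],"delta_rot":[0,0,0],"jaw":4},{"translation":[0,0,0],"delta_rot":[0,0,0],"jaw":4},{"translation":[0,0,0],"delta_rot":[0,0,0],"jaw":4}]'

```text
time: 11.45
tool_pos: [0.4669, 0.0941, 0.1267]
tool_rot: [-0.0, 0.669, 0.743, 0.001]
contact_force: [-0.9, -0.0, -2.6]
gripper_width: 0.57
grasp_force: 62.6
```

```bash
cat > w.py <<'E'
from h import *
F=[]
for i in range(6):
    f=cam('scene'); F.append(state()['contact_force'][2])   # each look holds the arm 0.05 s
P=cloud(f); s,p,r=tool()
print('Fz',np.round(F,2),np.mean(F),'pos',p.round(4),'rv',state()['tool_rot'],'w',s['gripper_width'],s['grasp_force'])
cv2.imwrite('pics/%s.png'%__import__('sys').argv[1],f['pixels'])
E
python3 w.py s1
```

```text
Fz [-2.66 -3.13 -2.96 -2.58 -1.37 -2.49] -2.5317551083348744 pos [0.4669 0.0941 0.1267] rv [-2.84448819e-04  6.69050489e-01  7.43216160e-01  1.04976432e-03] w 0.5704977321237263 62.604124546051025
```

View pics/s1.png

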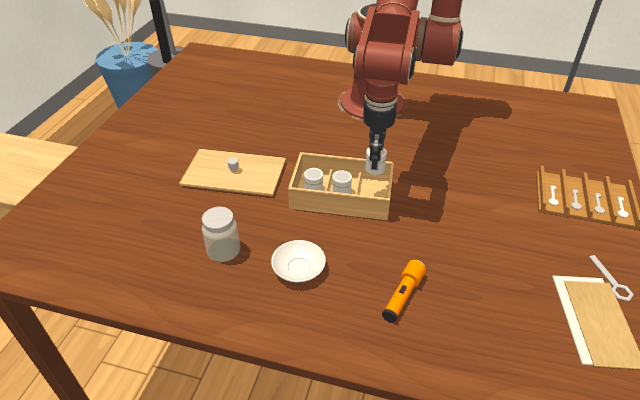

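The left tin is held above the rim at (375,160) px. The other two stand in the box at (314,177) and (342,180), and the lid lies flat at (233,172). It weighs about 2.5 N.

Request:
send_rows --steps '[{"translation":[0,0,2],"delta_rot":[0,0,0],"jaw":4},{"translation":[0,0,4.5],"delta_rot":[0,0,0],"jaw":4},{"translation":[0,0,7],"delta_rot":[0,0,0],"jaw":4},{"translation":[0,0,8.3],"delta_rot":[0,0,0],"jaw":4},{"translation":[0,0,8.7],"delta_rot":[0,0,0],"jaw":4},{"translation":[0,0,8.9],"delta_rot":[0,0,0],"jaw":4},{"translation":[0,0,8.9],"delta_rot":[0,0,0],"jaw":4},{"translation":[0,0,8.9],"delta_rot":[0,0,0],"jaw":4}]'

```text
time: 12.55
tool_pos: [0.4679, 0.0943, 0.0386]
tool_rot: [0.001, 0.669, 0.743, 0.002]
contact_force: [-0.0, 0.7, -1.3]
gripper_width: 0.573
grasp_force: 62.9
```

```bash
python3 -c "
from h import *
goto(.4682,.094,.037)"
```

```text
t 12.55 pos [0.4679 0.0943 0.0386] cm [-0.03  0.02  0.16] rv [ 0.0033 -0.0016  0.0004] F [-0.03  0.68 -1.31] w 0.573 g 62.8506875038147
```

Request:
send_rows --steps '[{"translation":[0,0,0.1],"delta_rot":[0,0,0],"jaw":4},{"translation":[0,0,0.15],"delta_rot":[0,0,0],"jaw":4},{"translation":[0,0,0.15],"delta_rot":[0,0,0],"jaw":4},{"translation":[0,0,0.15],"delta_rot":[0,0,0],"jaw":8.5},{"translation":[0,0,0.15],"delta_rot":[0,0,0],"jaw":8.5},{"translation":[0,0,0.15],"delta_rot":[0,0,0],"jaw":8.5},{"translation":[0,0,0.15],"delta_rot":[0,0,0],"jaw":8.5},{"translation":[0,0,-2],"delta_rot":[0,0,0],"jaw":8.5}]'

```text
time: 13.35
tool_pos: [0.4642, 0.094, 0.0548]
tool_rot: [-0.003, 0.669, 0.743, -0.001]
contact_force: [-0.2, -0.1, -0.7]
gripper_width: 0.996
grasp_force: 0.0
```

Request:
send_rows --steps '[{"translation":[0,0,-3],"delta_rot":[0,0,0],"jaw":8.5},{"translation":[0,0,-6],"delta_rot":[0,0,0],"jaw":8.5},{"translation":[-2,0,-7],"delta_rot":[0,0,0],"jaw":8.5},{"translation":[-5,0,-7],"delta_rot":[0,0,0],"jaw":8.5},{"translation":[-8,0,-7],"delta_rot":[0,0,0],"jaw":8.5},{"translation":[-8.3,0.1,-7],"delta_rot":[0,0,0],"jaw":8.5},{"translation":[-8.3,0.1,-7],"delta_rot":[0,0,0],"jaw":8.5},{"translation":[-8.3,0.1,-7],"delta_rot":[0,0,0],"jaw":8.5}]'

```text
time: 14.15
tool_pos: [0.4763, 0.0122, 0.1272]
tool_rot: [-0.001, 0.669, 0.743, 0.001]
contact_force: [1.1, 0.0, 0.6]
gripper_width: 0.992
grasp_force: 0.0
```

```bash
python3 -c "
from h import *
c,s=np.cos(YAW),np.sin(YAW)
goto(.478-c*.0007+s*.0007,.012-s*.0007-c*.0007,.037)"
```

```text
t 14.15 pos [0.4763 0.0122 0.1272] cm [-0.13  0.09  9.02] rv [ 0.0005 -0.0023  0.0007] F [1.08 0.04 0.55] w 0.992 g 0.0
```

Request:
send_rows --steps '[{"translation":[-0.1,0,2.5],"delta_rot":[0,0,0],"jaw":8.5},{"translation":[-0.1,0,5],"delta_rot":[0,0,0],"jaw":8.5},{"translation":[-0.1,0,7.5],"delta_rot":[0,0,0],"jaw":8.5},{"translation":[-0.1,0,8.7],"delta_rot":[0,0,0],"jaw":8.5},{"translation":[-0.1,0,9],"delta_rot":[0,0,0],"jaw":8.5},{"translation":[-0.1,0,9],"delta_rot":[0,0,0],"jaw":4},{"translation":[-0.1,0,9],"delta_rot":[0,0,0],"jaw":4},{"translation":[-0.1,0,9],"delta_rot":[0,0,0],"jaw":4}]'

```text
time: 14.95
tool_pos: [0.4785, 0.0107, 0.0395]
tool_rot: [0.001, 0.669, 0.743, 0.002]
contact_force: [-1.0, 0.5, -0.1]
gripper_width: 0.57
grasp_force: 61.9
```

Request:
send_rows --steps '[{"translation":[0,0,0],"delta_rot":[0,0,0],"jaw":4},{"translation":[0,0,0],"delta_rot":[0,0,0],"jaw":4},{"translation":[0,0,-2],"delta_rot":[0,0,0],"jaw":4},{"translation":[0,0,-5],"delta_rot":[0,0,0],"jaw":4},{"translation":[0,0,-8],"delta_rot":[0,0,0],"jaw":4},{"translation":[0,0,-9],"delta_rot":[0,0,0],"jaw":4},{"translation":[0,0,-9],"delta_rot":[0,0,0],"jaw":4},{"translation":[0,0,-9],"delta_rot":[0,0,0],"jaw":4}]'

```text
time: 15.75
tool_pos: [0.4758, 0.0107, 0.126]
tool_rot: [-0.001, 0.669, 0.743, 0.0]
contact_force: [-0.2, -0.5, -1.7]
gripper_width: 0.574
grasp_force: 62.3
```

Request:
send_rows --steps '[{"translation":[0,0,0],"delta_rot":[0,0,0],"jaw":4},{"translation":[0,0,0],"delta_rot":[0,0,0],"jaw":4},{"translation":[0,0,0],"delta_rot":[0,0,0],"jaw":4},{"translation":[0,0,0],"delta_rot":[0,0,0],"jaw":4},{"translation":[0,0,0],"delta_rot":[0,0,0],"jaw":4},{"translation":[0,0,0],"delta_rot":[0,0,0],"jaw":4},{"translation":[0,0,0],"delta_rot":[0,0,0],"jaw":4},{"translation":[0,0,0],"delta_rot":[0,0,0],"jaw":4}]'

```text
time: 16.55
tool_pos: [0.4767, 0.0106, 0.1275]
tool_rot: [-0.0, 0.669, 0.743, 0.001]
contact_force: [0.0, 0.4, -1.7]
gripper_width: 0.568
grasp_force: 62.3
```

```bash
sed -i 's/range(6)/range(10)/' w.py; python3 w.py s2
```

```text
Fz [-1.52 -0.81 -1.   -1.   -1.15 -0.9  -1.21 -1.5  -1.25 -1.73] -1.20745572536235 pos [0.4767 0.0106 0.1275] rv [-2.75693872e-04  6.69030128e-01  7.43234548e-01  1.00902364e-03] w 0.571482154553661 62.26270079612732
```

View pics/s2.png

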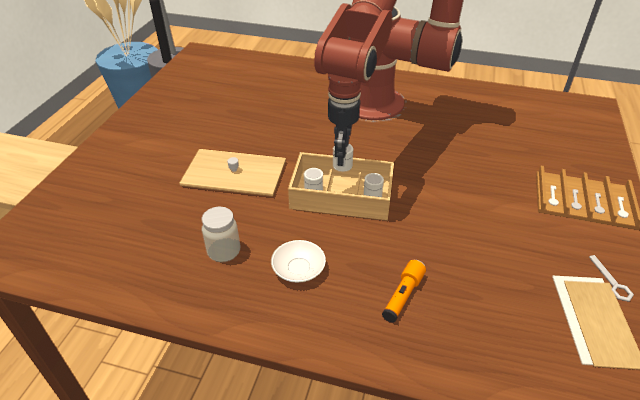

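The middle tin is held at (343,158) px and weighs about 1.2 N. The left tin is back in its compartment at (374,183). Next I put the middle tin back and go to the right one.

Request:
send_rows --steps '[{"translation":[0,0,2],"delta_rot":[0,0,0],"jaw":4},{"translation":[0,0,4.5],"delta_rot":[0,0,0],"jaw":4},{"translation":[0,0,7],"delta_rot":[0,0,0],"jaw":4},{"translation":[0,0,8.3],"delta_rot":[0,0,0],"jaw":4},{"translation":[0,0,8.7],"delta_rot":[0,0,0],"jaw":4},{"translation":[0,0,8.9],"delta_rot":[0,0,0],"jaw":4},{"translation":[0,0,9],"delta_rot":[0,0,0],"jaw":4},{"translation":[0,0,9],"delta_rot":[0,0,0],"jaw":4}]'

```text
time: 17.85
tool_pos: [0.4776, 0.0108, 0.0393]
tool_rot: [-0.0, 0.669, 0.743, 0.001]
contact_force: [-3.0, 0.7, 4.6]
gripper_width: 0.571
grasp_force: 62.9
```

```bash
python3 -c "
from h import *
goto(.478,.012,.037)"
```

```text
t 17.85 pos [0.4776 0.0108 0.0393] cm [0.12 0.06 0.23] rv [ 0.0017 -0.0016  0.0006] F [-3.05  0.72  4.6 ] w 0.571 g 62.85552620887756
```

Request:
send_rows --steps '[{"translation":[0,0,0],"delta_rot":[0,0,0],"jaw":4},{"translation":[0,0,0],"delta_rot":[0,0,0],"jaw":8.5},{"translation":[0,0,0],"delta_rot":[0,0,0],"jaw":8.5},{"translation":[0,0,0],"delta_rot":[0,0,0],"jaw":8.5},{"translation":[0,0,0],"delta_rot":[0,0,0],"jaw":8.5},{"translation":[0,0,-2],"delta_rot":[0,0,0],"jaw":8.5},{"translation":[0,0,-5],"delta_rot":[0,0,0],"jaw":8.5},{"translation":[0,0,-8],"delta_rot":[0,0,0],"jaw":8.5}]'

```text
time: 18.65
tool_pos: [0.476, 0.0107, 0.1177]
tool_rot: [-0.001, 0.669, 0.743, 0.001]
contact_force: [0.6, -0.7, -0.4]
gripper_width: 0.994
grasp_force: 0.0
```

Request:
send_rows --steps '[{"translation":[0,0,-1],"delta_rot":[0,0,0],"jaw":8.5},{"translation":[-2,0,-1],"delta_rot":[0,0,0],"jaw":8.5},{"translation":[-4.5,0.1,-1],"delta_rot":[0,0,0],"jaw":8.5},{"translation":[-7,0.1,-1],"delta_rot":[0,0,0],"jaw":8.5},{"translation":[-7.5,0.2,-1],"delta_rot":[0,0,0],"jaw":8.5},{"translation":[-7.5,0.2,-1],"delta_rot":[0,0,0],"jaw":8.5},{"translation":[-7.5,0.2,-1],"delta_rot":[0,0,0],"jaw":8.5},{"translation":[-7.5,0.2,-1],"delta_rot":[0,0,0],"jaw":8.5}]'

```text
time: 19.45
tool_pos: [0.4862, -0.0629, 0.1269]
tool_rot: [-0.001, 0.669, 0.744, 0.001]
contact_force: [-0.5, 0.2, -0.3]
gripper_width: 0.99
grasp_force: 0.0
```

```bash
python3 -c "
from h import *
c,s=np.cos(YAW),np.sin(YAW)
goto(.478+c*.0012+s*.0759,.012+s*.0012-c*.0759,.037)"
```

```text
t 19.45 pos [ 0.4862 -0.0629  0.1269] cm [-0.08  0.08  8.99] rv [ 0.0005 -0.0023  0.0014] F [-0.45  0.2  -0.32] w 0.99 g 0.0
```

Request:
send_rows --steps '[{"translation":[-0.1,0,2.5],"delta_rot":[0,0,0],"jaw":8.5},{"translation":[-0.1,0,5],"delta_rot":[0,0,0],"jaw":8.5},{"translation":[-0.1,0,7.5],"delta_rot":[0,0,0],"jaw":8.5},{"translation":[-0.1,0,8.7],"delta_rot":[0,0,0],"jaw":8.5},{"translation":[-0.1,0,9],"delta_rot":[0,0,0],"jaw":8.5},{"translation":[-0.1,0,9],"delta_rot":[0,0,0],"jaw":4},{"translation":[-0.1,0,9],"delta_rot":[0,0,0],"jaw":4},{"translation":[-0.1,0,9],"delta_rot":[0,0,0],"jaw":4}]'

```text
time: 20.25
tool_pos: [0.4887, -0.065, 0.0396]
tool_rot: [0.002, 0.669, 0.743, 0.002]
contact_force: [-0.1, -0.4, -2.3]
gripper_width: 0.568
grasp_force: 62.3
```

Request:
send_rows --steps '[{"translation":[0,0,0],"delta_rot":[0,0,0],"jaw":4},{"translation":[0,0,0],"delta_rot":[0,0,0],"jaw":4},{"translation":[0,0,-2],"delta_rot":[0,0,0],"jaw":4},{"translation":[0,0,-5],"delta_rot":[0,0,0],"jaw":4},{"translation":[0,0,-8],"delta_rot":[0,0,0],"jaw":4},{"translation":[0,0,-9],"delta_rot":[0,0,0],"jaw":4},{"translation":[0,0,-9],"delta_rot":[0,0,0],"jaw":4},{"translation":[0,0,-9],"delta_rot":[0,0,0],"jaw":4}]'

```text
time: 21.05
tool_pos: [0.4854, -0.0644, 0.1254]
tool_rot: [-0.002, 0.669, 0.743, 0.0]
contact_force: [-0.2, 0.8, -3.4]
gripper_width: 0.571
grasp_force: 63.1
```

Request:
send_rows --steps '[{"translation":[0,0,0],"delta_rot":[0,0,0],"jaw":4},{"translation":[0,0,0],"delta_rot":[0,0,0],"jaw":4},{"translation":[0,0,0],"delta_rot":[0,0,0],"jaw":4},{"translation":[0,0,0],"delta_rot":[0,0,0],"jaw":4},{"translation":[0,0,0],"delta_rot":[0,0,0],"jaw":4},{"translation":[0,0,0],"delta_rot":[0,0,0],"jaw":4},{"translation":[0,0,0],"delta_rot":[0,0,0],"jaw":4},{"translation":[0,0,0],"delta_rot":[0,0,0],"jaw":4}]'

```text
time: 21.85
tool_pos: [0.4867, -0.0648, 0.1274]
tool_rot: [-0.0, 0.669, 0.743, 0.001]
contact_force: [0.1, 0.0, -2.8]
gripper_width: 0.569
grasp_force: 63.1
```

```bash
python3 w.py s3
```

```text
Fz [-3.57 -4.33 -4.7  -4.16 -3.46 -4.6  -3.31 -3.91 -4.66 -3.22] -3.991419234366557 pos [ 0.4866 -0.0648  0.1273] rv [-2.81039108e-04  6.69032848e-01  7.43232103e-01  1.00554963e-03] w 0.570656741605883 63.08364272117615
```

View pics/s3.png

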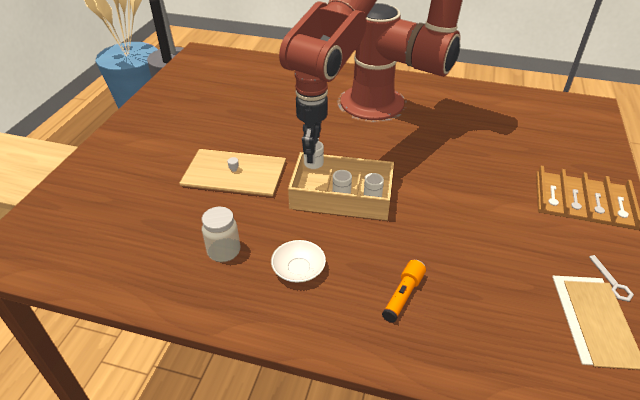

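The right tin is held at (313,155) px, with the other two standing at (342,180) and (374,183). It is the heaviest at about 4.0 N, against 2.5 and 1.2 N. I raise it further.

Request:
send_rows --steps '[{"translation":[0,0,-1.5],"delta_rot":[0,0,0],"jaw":4},{"translation":[0,0,-4],"delta_rot":[0,0,0],"jaw":4},{"translation":[0,0,-6.5],"delta_rot":[0,0,0],"jaw":4},{"translation":[0,0,-8.5],"delta_rot":[0,0,0],"jaw":4},{"translation":[0,0,-9],"delta_rot":[0,0,0],"jaw":4},{"translation":[0,0,-9],"delta_rot":[0,0,0],"jaw":4},{"translation":[0,0,-9],"delta_rot":[0,0,0],"jaw":4},{"translation":[0,0,-9],"delta_rot":[0,0,0],"jaw":4}]'

```text
time: 23.15
tool_pos: [0.4857, -0.0647, 0.2156]
tool_rot: [-0.002, 0.669, 0.743, 0.0]
contact_force: [-0.1, 0.3, -3.2]
gripper_width: 0.574
grasp_force: 63.1
```

Request:
send_rows --steps '[{"translation":[0,0,0],"delta_rot":[0,0,0],"jaw":4},{"translation":[0,0,0],"delta_rot":[0,0,0],"jaw":4},{"translation":[0,0,0],"delta_rot":[0,0,0],"jaw":4},{"translation":[0,0,0],"delta_rot":[0,0,0],"jaw":4},{"translation":[0,0,0],"delta_rot":[0,0,0],"jaw":4},{"translation":[0,0,0],"delta_rot":[0,0,0],"jaw":4},{"translation":[0,0,0],"delta_rot":[0,0,0],"jaw":4},{"translation":[0,0,0],"delta_rot":[0,0,0],"jaw":4}]'

```text
time: 23.95
tool_pos: [0.4865, -0.0649, 0.2174]
tool_rot: [-0.0, 0.669, 0.743, 0.001]
contact_force: [-0.5, -0.2, -4.4]
gripper_width: 0.571
grasp_force: 63.1
```

```bash
python3 w.py s4; python3 tins.py t4
```

```text
Fz [-4.11 -5.23 -4.06 -4.22 -3.82 -2.79 -4.03 -4.63 -3.82 -3.2 ] -3.991504134044761 pos [ 0.4865 -0.0649  0.2173] rv [-3.12449269e-04  6.69026175e-01  7.43238090e-01  1.01071054e-03] w 0.5775204048240478 63.14550161361694
lid [-0.00059392 -0.00078046  0.01569519]
tin n 416 box xy ((-3.2081189155578613, -0.5681948065757751), 24.692140579223633) mean -0.0025885075033852405 0.002007206416681597 z 0.06269367372785323
tin n 482 box xy ((-3.9417567253112793, 82.44037628173828), 24.945785522460938) mean -0.00450034984411615 0.08230085924013607 z 0.0626908451125178
box ((478.80572509765625, 12.675094604492188), (153.79977416992188, 256.385498046875), 5.966489791870117) 0.06936626740519718
```

View pics/s4.png

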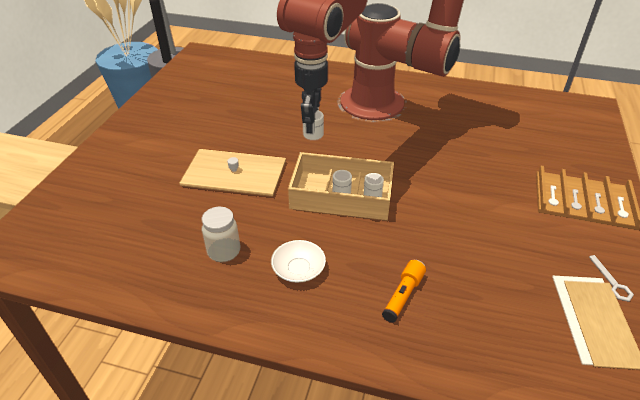

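The heaviest tin is held upright at (313,125) px, with its bottom about 0.187 m up. The other two stand in the box at (342,182) and (374,185), and the lid lies flat at (233,172). I hand it in.

```bash
python3 -c "
from plant import *
print(job_done())"
```

```text
the job is handed in; nothing more can be done
None
```

I handed the job in at about 24 s with the right tin, the heaviest at about 4.0 N (left 2.5 N, middle 1.2 N), held upright about 19 cm above the console; the other two stand in the box and the lid lies flat, knob up, but no verdict came back.

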